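Weigh a specimen jar on the beam balance

TASK

Hang the blue-capped specimen jar by its wire bail in the blue V-notch of the beam balance, then nudge the brass poise out along the beam until the beam floats level and still on its own, needle in the middle of the green band. The pivot is delicate: ease the jar down until the beam has come to rest under it before letting go, do not drop or press it, and push the poise lightly by its knob without clamping it (no more than about 10 N on any part of the balance). Leave the other jars and everything else where they stand, and take your hand away at the end.

Things in the scene. Friction and masses are not known exactly. Their poses are not given: they have to be found in the camera images.
- balance: White beam balance fixed to the bench: base 130 x 170 x 16 mm, pillar 28 x 30 mm, pivot 185 mm above the bench. Origin: centre of the underside; z up; y along the beam, from the notch end (-y) to the poise end (+y); x = pivot axis. On its +x face a red needle hangs from the beam before a white scale with a 6.5 mm wide green band; needle in mid-green = level.
- pivot (a point): The pivot, at the mid-height of the beam. The beam is an aluminium bar 12 mm wide (x), 16 mm high, from y = -155 to +175 mm. Without poise and jar it balances by itself; a weak flexure (0.5 N m/rad) centres it. Left alone it settles in about 1 s; pushing the poise's knob tilts it, so judge it only when nothing touches it. Axes: the beam's.
- beam (a joint): Tilt of the beam, rad; 0 = level; positive = notch end down, poise end up; stops at -0.1 and +0.1. Once the jar hangs, near balance it tilts about 0.007 rad per mm that the poise is away from the balance point (positive = poise must go further out); beyond about 14 mm it lies on a stop. The jar's mass, 0.18 to 0.33 kg, is not known beforehand.
- poise (a joint): Place of the poise along the beam, m: 0 at its inner stop, growing outward (balance +y) to 0.115 at the outer stop; its middle is 35 mm + this value from the pivot. Starts within 20 mm of the inner stop. Friction holds it where it is left; a push of about 1.5 N slides it, a grip would overload the balance. The balance point always lies further out than the start.
- poise_knob (a point): Centre of the top of the poise's black knob, a 14 x 14 mm square post, 39 mm tall, sides along the beam's axes. It stands on the brass poise (30 mm across the beam, 34 mm along it, 38 mm high, 0.32 kg), which reaches 19 mm above the beam's mid-height; the knob's top is 58 mm above it. Axes: the beam's.
- notch (a point): Where the middle of the bail's bar lies when it rests in the blue V-notch on top of the beam, 130 mm from the pivot on the -y side. The V is 18 mm wide (x), open upward to about 18 mm, lips 5 mm above this point. The beam's end is 25 mm further out, its top 5 mm below this point, its underside 21 mm below. Starts raised: the empty beam lies on its stop, poise end down.
- jar_blue: The jar to hang: clear pot 50 mm across, blue cap 52 mm across, cap top at 71 mm, and above it a stiff wire bail with a grip post. Origin: centre of the underside; z up; it starts standing on the bench. The bail lies in the jar's x-z plane; to hang, its x must lie along the balance's x (either way round), the opening going over the beam's free end from outside.
- bail (a point): Middle of the jar's bail bar: straight 6 mm steel wire along the jar's x, 124 mm above its underside, on two legs at x = +21 and -21 mm; the opening below it is 36 mm wide and 50 mm high. On the bar stands a blue square grip post, 14 x 14 mm, from 2 to 50 mm above this point, sides along the jar's x and y.
- jar_white: same make as the blue-capped jar (52 mm across, 174 mm tall over the grip post), white cap and post; a bystander. Origin: centre of its underside, z up.
- jar_orange: same make as the blue-capped jar (52 mm across, 174 mm tall over the grip post), orange cap and post; a bystander. Origin: centre of its underside, z up.
- tube_rack: teal tube rack, 100 x 200 mm, 45 mm high, with small tubes; a bystander. Origin: centre of the underside.
- tip_box: clear box of pipette tips, 85 x 125 mm, 56 mm high; a bystander. Origin: centre of the underside.
- spray_bottle: white spray bottle with red head, 72 mm across, 205 mm tall; a bystander. Origin: centre of the underside.
- pipette: grey hand pipette lying on the bench, about 250 mm long, 28 mm wide, 26 mm high; a bystander. Origin: under its middle.
- foil_cup: metal cup, 84 mm across, 75 mm tall; a bystander. Origin: centre of the underside.

How it is judged:
By the outcome, as a careful person would: the job done as asked, in the order asked, and still so for the second after the job is handed in, with the robot touching nothing.
It also fails if it takes over 72 s, if anything falls off the work surface, if the arm or the gripper's body presses on something with over 40 N, if the wrist force passes 120 N, or if a joint passes its speed limit or range.

ROBOT

A 6-joint arm with a two-finger parallel gripper is mounted at the origin on the work surface. World frame = base frame: x ahead of the robot, y to its left, z up, the work surface at z = 0. Lengths are in m, angles in rad, forces in N, time in s.
With the tool pointing down it reaches from about 0.325 to 0.9 m from the base axis. Payload 6.1 kg.
Tool frame: the origin (TCP) lies midway between the tips of the shut fingers; the grasp point (between the pads) lies 19 mm behind it; x points along the fingers, y is the direction in which the jaws open and shut, and the axes are right-handed (so a half turn about x gives the same grasp; the last joint's range is limited). The gripper opens to 85 mm and grips with 20 to 120 N. Pads are 22 mm wide; open, the fingers measure 114 mm over their backs; the gripper's body (76 mm by 85 mm) begins 54 mm behind the grasp point. The pads swing forward as they close: fully open they stand 13 mm farther back than shut.
Start: joints at [0.976, 0.22, 1.526, -0, 1.395, -0.126], TCP at [0.282, 0.558, 0.231] pointing down, gripper open.
Joint ranges: [-2.98, 2.98], [-0.91, 2.08], [0.09, 2.57], [-1.24, 4.39], [0.2, 2.65], [-2.68, 2.68]. Speed limits (rad/s): [2.57, 2.57, 3.01, 3.14, 3.14, 3.14].

INTERFACE

Orientations are given as [roll, pitch, yaw] about the fixed x, y, z axes, in that order (R = Rz(yaw) Ry(pitch) Rx(roll)).
In Python, from plant import movep, move_l, set_joints, gripper_to, hold, inverse_kinematics, observe, get_image, get_calibration, Unreachable, job_done gives the robot as it stands. Calls block until the motion is done:
- movep(position, orientation): joint-space move of the TCP to a pose.
- move_l(position, feed=0.15, rotation=None, max_force=None): straight line of the TCP; rotation=None keeps the orientation; feed is the mean speed in m/s. With max_force (N) it stops when the force on the tool has changed by that much, and returns True; else False.
- set_joints(angles): joint-space move.
- gripper_to(opening, f_grip=None): finger opening in m; f_grip is the grip in N (None keeps the last); returns when the fingers have stopped.
- hold(seconds).
- inverse_kinematics(position, orientation): joint angles nearest the present ones, or None.
- observe(): the state.
- get_image(name): name is "scene" or "top" or "wrist"; returns (picture, depth): 480x640x3 uint8, red, green, blue; 480x640 float32, m along the optical axis (not along the pixel's ray), 0 where there is no reading.
- get_calibration(name): a dict with "intrinsics" (3x3 intrinsics, pixels), "dist_coeffs" ([k1, k2, p1, p2, k3] as OpenCV has them; the pictures are not rectified), "world_from_camera" (4x4, takes a point from camera to world coordinates). Camera axes: x right, y down, z forward; pixel columns grow to the right and rows downward; lengths in m; the calibration is good to about 2 mm. A picture is of the moment at which its call begins: read the wrist's pose just before it. get_calibration takes no time and is no camera call; for the wrist camera it gives the pose at the moment of the call.
A pose or a line that the arm cannot do raises Unreachable and nothing moves.
- job_done(): hands the job in, once; it reports no verdict.
The state is a dict: "time_s": time; "q": joint angles; "joint_velocities": joint speeds; "joint_torque": joint torques, N m; "eef_pos": TCP position; "tcp_rot": TCP orientation; "ft_force": force on the tool from outside, world axes, zero at the start; "torque": the same for the moment, N m; "opening": finger opening in m.
Only numpy, scipy, OpenCV 4.12 (cv2) and the standard library are available. Lean on these libraries where they do the work, as an engineer would, in place of code of your own. Each camera call takes 0.05 s, during which the arm holds its last target. There are 200 camera calls.

## Working session

There is one attempt and no reset: what is moved stays moved. The work goes in short steps, each a Python script; the robot and the scene stay as the last script left them, time stands still between calls to the robot, and variables do not carry over. Pictures are saved under pics/ and viewed, about 8 in all and at most 12, crops included, and the job is handed in when it is done.

```bash
ls; mkdir -p pics; python3 - <<'E'
from plant import *
import cv2,numpy as np
for n in("scene","top"):
    im,d=get_image(n); cv2.imwrite(f"pics/{n}0.png",im[...,::-1]); np.savez(f"pics/{n}0.npz",im=im,d=d)
    c=get_calibration(n); print(n,c)
o=observe(); print(o)
E
```

```text
pics
scene {'intrinsics': array([[437.86546346,   0.        , 317.52463824],
       [  0.        , 437.86546346, 242.48862244],
       [  0.        ,   0.        ,   1.        ]]), 'dist_coeffs': array([-0.04861812,  0.        ,  0.        ,  0.        ,  0.        ]), 'world_from_camera': array([[ 0.77475128,  0.51510783, -0.36663931,  1.00471154],
       [ 0.6321998 , -0.63952368,  0.43741614, -0.52433388],
       [-0.00915804, -0.57067801, -0.82112285,  1.12855354],
       [ 0.        ,  0.        ,  0.        ,  1.        ]])}
top {'intrinsics': array([[457.47352912,   0.        , 319.51309973],
       [  0.        , 457.47352912, 244.01266556],
       [  0.        ,   0.        ,   1.        ]]), 'dist_coeffs': array([-0.07397849,  0.        ,  0.        ,  0.        ,  0.        ]), 'world_from_camera': array([[-0.02232729, -0.99409485,  0.10619284,  0.44048331],
       [-0.99974837,  0.02197075, -0.0045263 , -0.01396499],
       [ 0.00216644, -0.10626717, -0.99433525,  1.27038901],
       [ 0.        ,  0.        ,  0.        ,  1.        ]])}
{'time_s': 0.1, 'q': array([ 9.75922257e-01,  2.21150691e-01,  1.52750768e+00,  3.37517358e-06,
        1.39474211e+00, -1.26105058e-01]), 'joint_velocities': array([ 0.00063799, -0.00203894, -0.00123859,  0.00077951,  0.00148437,
        0.00092288]), 'joint_torque': array([ 1.06321386e-03, -4.98243177e+01, -3.90547657e+01, -2.58019591e-04,
        5.66137751e-03, -1.37497501e-06]), 'eef_pos': array([0.2820551 , 0.55710571, 0.23030073]), 'tcp_rot': array([-1.69873892,  1.5689885 , -2.16750852]), 'ft_force': array([ 0.38070858, -0.2488853 , -0.33652175]), 'torque': array([0.02635444, 0.005456  , 0.0009079 ]), 'opening': 0.08541717054926053}
```

View pics/scene0.png

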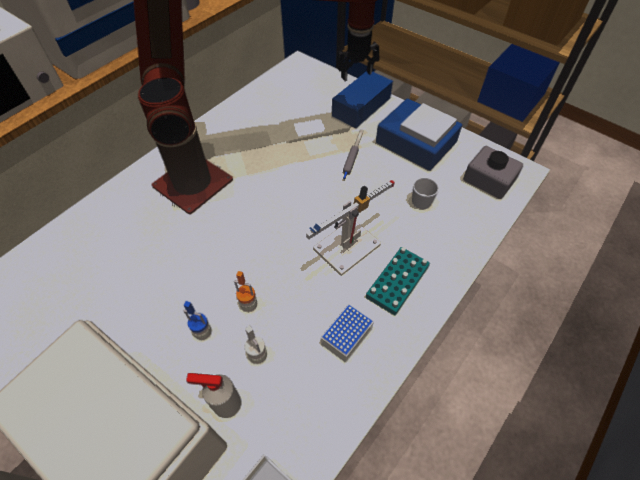

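View pics/top0.png

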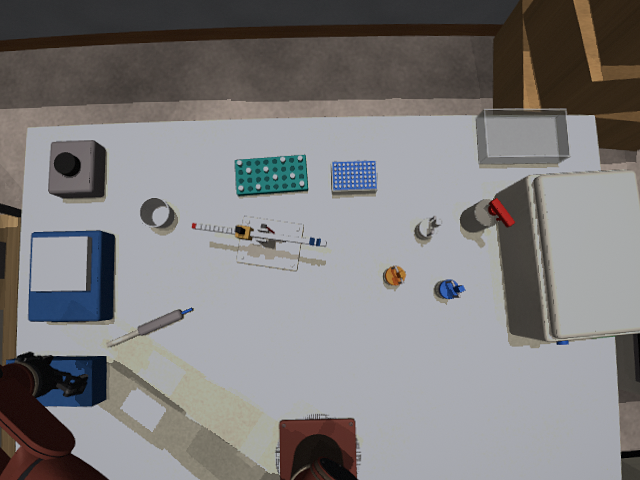

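```bash
cat > h.py <<'E'
import numpy as np,cv2
from plant import *
def cloud(im,d,c):
    v,u=np.mgrid[:480,:640]; p=np.stack([u,v],-1).reshape(-1,1,2).astype(float)
    n=cv2.undistortPoints(p,c["intrinsics"],c["dist_coeffs"]).reshape(480,640,2)
    P=np.dstack([n*d[...,None],d]); T=c["world_from_camera"]
    return np.where(d[...,None]>0,P@T[:3,:3].T+T[:3,3],np.nan)
def shot(name,f=None):
    c=get_calibration(name); im,d=get_image(name)
    if f: cv2.imwrite(f"pics/{f}.png",im[...,::-1])
    return im,d,c,cloud(im,d,c)
def crop(im,f,u0,u1,v0,v1,s): cv2.imwrite(f"pics/{f}.png",cv2.resize(im[v0:v1,u0:u1,::-1],None,fx=s,fy=s,interpolation=cv2.INTER_CUBIC))
E
python3 - <<'E'
from h import *
for n in("scene","top"):
    z=np.load(f"pics/{n}0.npz"); im,d=z["im"],z["d"]; C=cloud(im,d,get_calibration(n))
    X,Y,Z=C[...,0],C[...,1],C[...,2]; r,g,b=[im[...,i].astype(int) for i in range(3)]
    blue=(b>r+60)&(b>g+40)
    def st(nm,m):
        p=C[m]; 
        if len(p): print(n,nm,len(p),np.median(p,0).round(4),p.min(0).round(3),p.max(0).round(3))
    R=(X>.25)&(X<.6)&(Y>-.45)&(Y<-.15)
    st("cap",blue&R&(Z>.05)&(Z<.085)); st("post",blue&R&(Z>.13)&(Z<.18)); st("posttop",blue&R&(Z>.165)&(Z<.185))
    B=(X>.38)&(X<.62)&(Y>-.1)&(Y<.35)
    st("notch",blue&B&(Z>.15)); bm=B&(Z>.16)&(Z<.25); st("beam",bm)
    if bm.sum():
        p=C[bm][:,:2]; m=p.mean(0); _,_,V=np.linalg.svd(p-m); print(m,V[0],"yaw",np.arctan2(-V[0][0]*np.sign(V[0][1]),abs(V[0][1])))
    base=B&(Z>.010)&(Z<.022); st("base",base)
    if base.sum()>20:
        q=cv2.minAreaRect(C[base][:,:2].astype(np.float32)*1000); print("rect",q)
    st("knob",B&(Z>.225)); st("red",B&(r>g+80)&(r>b+80)&(Z>.1)); st("brass",B&(r>b+70)&(g>b+30)&(Z>.15))
    for nm,(x,y) in dict(or_=(.43,-.2),wh=(.5,-.27)).items(): st(nm,(abs(X-x)<.06)&(abs(Y-y)<.06)&(Z>.055)&(Z<.08))
z=np.load("pics/top0.npz"); im=z["im"]
a=cv2.resize(im[200:310,370:530],None,fx=5,fy=5)[...,::-1]
cv2.imwrite("pics/crop1.png",a)
E
```

```text
scene cap 209 [ 0.448  -0.3605  0.0716] [ 0.42  -0.381  0.065] [ 0.471 -0.332  0.077]
scene post 29 [ 0.4462 -0.357   0.175 ] [ 0.438 -0.364  0.133] [ 0.455 -0.351  0.177]
scene posttop 28 [ 0.4459 -0.3568  0.1752] [ 0.438 -0.364  0.172] [ 0.452 -0.351  0.177]
scene notch 1 [ 0.5625 -0.0181  0.2186] [ 0.562 -0.018  0.219] [ 0.562 -0.018  0.219]
scene beam 977 [0.5882 0.1212 0.1952] [ 0.551 -0.034  0.16 ] [0.619 0.291 0.242]
[0.58712153 0.12045672] [-0.17207748 -0.98508342] yaw -0.17293822036428927
scene base 1089 [0.5738 0.0908 0.0173] [0.385 0.026 0.01 ] [0.62  0.348 0.022]
rect ((507.47137451171875, 187.03182983398438), (311.884765625, 237.6559295654297), 87.43162536621094)
scene knob 47 [0.5933 0.1645 0.2379] [0.583 0.159 0.226] [0.6   0.176 0.242]
scene red 4 [0.6131 0.2855 0.1802] [0.61  0.283 0.177] [0.617 0.29  0.181]
scene brass 49 [0.5972 0.1568 0.2014] [0.576 0.147 0.197] [0.607 0.179 0.205]
scene or_ 144 [ 0.4769 -0.2189  0.0721] [ 0.458 -0.241  0.059] [ 0.49  -0.191  0.077]
scene wh 196 [ 0.4893 -0.2247  0.0717] [ 0.458 -0.241  0.056] [ 0.511 -0.21   0.077]
top cap 206 [ 
[... 357 characters left out ...]
961] [ 0.548 -0.034  0.163] [0.615 0.29  0.242]
[0.58099961 0.12592556] [-0.16543966 -0.98621991] yaw -0.16620380240391602
top base 1631 [0.5542 0.1036 0.0165] [0.395 0.028 0.01 ] [0.62  0.35  0.022]
rect ((526.6282348632812, 195.95672607421875), (145.95997619628906, 377.37640380859375), 19.473003387451172)
top knob 50 [0.5876 0.1664 0.2368] [0.581 0.159 0.225] [0.597 0.176 0.242]
top red 14 [0.6104 0.2868 0.1766] [0.605 0.283 0.174] [0.615 0.29  0.181]
top brass 83 [0.5843 0.1564 0.2003] [0.573 0.147 0.196] [0.602 0.181 0.224]
top or_ 149 [ 0.4744 -0.2093  0.0721] [ 0.459 -0.242  0.055] [ 0.489 -0.19   0.079]
top wh 105 [ 0.4791 -0.2185  0.0726] [ 0.459 -0.242  0.065] [ 0.509 -0.21   0.079]
```

View pics/crop1.png

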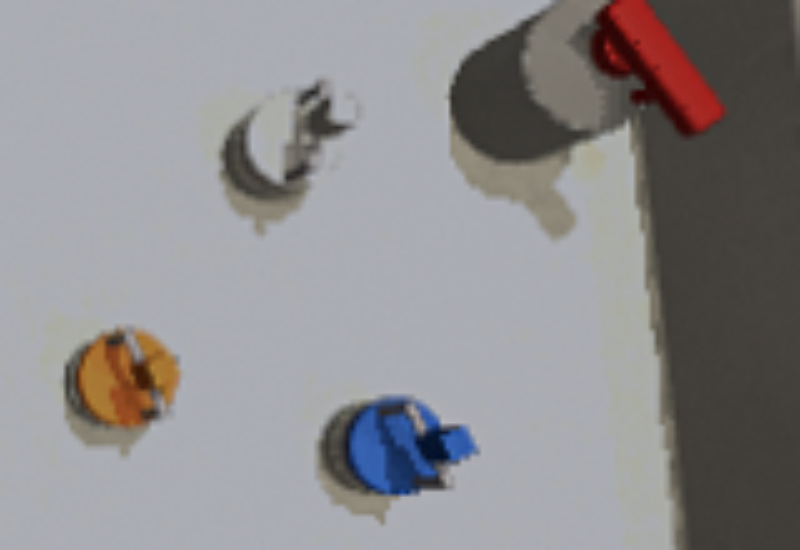

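```bash
python3 - <<'E'
from h import *
D=[0,np.pi/2,0.4]
move_l([0.32,0.5,0.42],feed=.3)
movep([0.42,-0.34,0.36],D)
print(observe()["eef_pos"],observe()["q"],observe()["time_s"])
im,d,c,C=shot("wrist","w1"); print(c["world_from_camera"]); np.savez("pics/w1.npz",im=im,d=d,C=C)
E
```

```text
Traceback (most recent call last):
plant.Unreachable: the arm cannot take that pose within its joint ranges
```

```bash
python3 - <<'E'
from h import *
for p in ([.42,-.34,.36],[.445,-.357,.145],[.56,-.015,.22],[.58,.15,.22],[.61,.25,.22]):
  print(p,[(round(s,2),inverse_kinematics(p,[0,np.pi/2,s]).round(1).tolist()) for s in np.arange(-3.14,3.14,.393) if inverse_kinematics(p,[0,np.pi/2,s]) is not None])
print(observe()["eef_pos"])
E
```

```text
[0.42, -0.34, 0.36] [(np.float64(-3.14), [-0.8, -0.0, 1.6, -0.0, 1.6, 0.7]), (np.float64(-2.75), [-0.8, -0.0, 1.6, -0.0, 1.6, 0.3]), (np.float64(-2.35), [-0.8, -0.0, 1.6, -0.0, 1.6, -0.0]), (np.float64(-1.96), [-0.8, -0.0, 1.6, -0.0, 1.6, -0.4]), (np.float64(-1.57), [-0.8, -0.0, 1.6, -0.0, 1.6, -0.8]), (np.float64(-1.17), [-0.8, -0.0, 1.6, 0.0, 1.6, -1.2]), (np.float64(-0.78), [-0.8, -0.0, 1.6, 0.0, 1.6, -1.6]), (np.float64(-0.39), [-0.8, -0.0, 1.6, 0.0, 1.6, -2.0]), (np.float64(0.0), [-0.8, -0.0, 1.6, 0.0, 1.6, -2.4]), (np.float64(1.58), [-0.8, -0.0, 1.6, 0.0, 1.6, 2.3]), (np.float64(1.97), [-0.8, -0.0, 1.6, 0.0, 1.6, 1.9]), (np.float64(2.36), [-0.8, -0.0, 1.6, 0.0, 1.6, 1.5]), (np.float64(2.76), [-0.8, -0.0, 1.6, -0.0, 1.6, 1.1])]
[0.445, -0.357, 0.145] [(np.float64(-3.14), [-0.8, 0.2, 1.8, -0.0, 1.2, 0.8]), (np.float64(-2.75), [-0.8, 0.2, 1.8, -0.0, 1.2, 0.4]), (np.float64(-2.35), [-0.8, 0.2, 1.8, -0.0, 1.2, -0.0]), (np.float64(-1.96), [-0.8, 0.2, 1.8, -0.0, 1.2, -0.4]), (np.float64(-1.57), [-0.8, 0.2, 1.8, -0.0, 1.2, -0.8]), (np.float64(-1.17), [-0.8, 0.2, 1.8, -0.0, 1.2, -1.2]),
[... 2036 characters left out ...]
1.4, -0.0, 1.4, 1.4]), (np.float64(-2.35), [0.3, 0.3, 1.4, -0.0, 1.4, 1.1]), (np.float64(-1.96), [0.3, 0.3, 1.4, -0.0, 1.4, 0.7]), (np.float64(-1.57), [0.3, 0.3, 1.4, -0.0, 1.4, 0.3]), (np.float64(-1.17), [0.3, 0.3, 1.4, -0.0, 1.4, -0.1]), (np.float64(-0.78), [0.3, 0.3, 1.4, -0.0, 1.4, -0.5]), (np.float64(-0.39), [0.3, 0.3, 1.4, -0.0, 1.4, -0.9]), (np.float64(0.0), [0.3, 0.3, 1.4, -0.0, 1.4, -1.3]), (np.float64(0.4), [0.3, 0.3, 1.4, -0.0, 1.4, -1.7]), (np.float64(0.79), [0.3, 0.3, 1.4, 0.0, 1.4, -2.1]), (np.float64(1.18), [0.3, 0.3, 1.4, 0.0, 1.4, -2.5]), (np.float64(2.36), [0.3, 0.3, 1.4, 0.0, 1.4, 2.6]), (np.float64(2.76), [0.3, 0.3, 1.4, 0.0, 1.4, 2.2])]
[0.31956791 0.49984969 0.41802902]
```

```bash
python3 - <<'E'
from h import *
movep([0.42,-0.33,0.36],[0,np.pi/2,-1.12])
print(observe()["eef_pos"],observe()["q"],observe()["time_s"])
im,d,c,C=shot("wrist","w1"); print(c["world_from_camera"]); np.savez("pics/w1.npz",im=im,d=d,C=C)
E
```

```text
[ 0.42046694 -0.32945629  0.36007161] [-8.12434796e-01 -5.14938746e-02  1.57815290e+00  1.97426642e-04
  1.61478639e+00 -1.26437544e+00] 3.8583
[[ 0.89938813  0.42032302  0.12012305  0.38972417]
 [ 0.43714966 -0.86408562 -0.24951196 -0.26625335]
 [-0.00107902  0.27691984 -0.96089242  0.50277465]
 [ 0.          0.          0.          1.        ]]
```

View pics/w1.png

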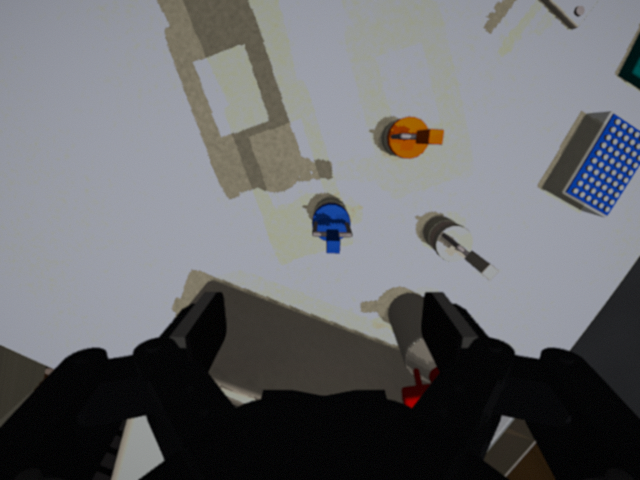

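```bash
python3 - <<'E'
from h import *
z=np.load("pics/w1.npz"); im,C=z["im"].astype(int),z["C"]
X,Y,Z=[C[...,i] for i in range(3)]; R=np.hypot(X-.445,Y+.355)<.05
def st(n,m):
    p=C[m]; q=cv2.minAreaRect((p[:,:2]*1000).astype(np.float32)) if len(p)>3 else None
    print(n,len(p),p.mean(0).round(4),q)
st("top",R&(Z>.166)); st("bar",R&(Z>.11)&(Z<.135)); st("cap",R&(Z>.064)&(Z<.078))
p=C[R&(Z>.11)&(Z<.135)]; print(p.round(3).tolist())
crop(z["im"],"w1c",290,380,180,270,6)
E
```

```text
top 12599 [ 0.4257 -0.3178  0.4373] ((443.5976257324219, -325.80609130859375), (58.91228485107422, 57.43254852294922), 46.32221984863281)
bar 188 [ 0.4428 -0.3546  0.1256] ((442.8920593261719, -353.7489318847656), (47.305973052978516, 9.801952362060547), 26.832740783691406)
cap 837 [ 0.441  -0.3501  0.0709] ((442.4766540527344, -355.5400390625), (50.714019775390625, 48.56575393676758), 87.0138168334961)
[[0.424, -0.362, 0.111], [0.422, -0.363, 0.114], [0.423, -0.362, 0.114], [0.424, -0.362, 0.115], [0.426, -0.362, 0.112], [0.436, -0.352, 0.13], [0.437, -0.352, 0.128], [0.438, -0.351, 0.129], [0.439, -0.351, 0.129], [0.44, -0.35, 0.128], [0.441, -0.349, 0.13], [0.442, -0.349, 0.129], [0.443, -0.349, 0.128], [0.444, -0.348, 0.128], [0.445, -0.348, 0.127], [0.446, -0.347, 0.128], [0.461, -0.345, 0.111], [0.462, -0.344, 0.112], [0.422, -0.364, 0.115], [0.422, -0.363, 0.119], [0.423, -0.362, 0.121], [0.424, -0.361, 0.12], [0.426, -0.362, 0.116], [0.436, -0.352, 0.133], [0.437, -0.352, 0.133], [0.438, -0.351, 0.134], [0.439, -0.351, 0.134], [0.44, -0.35, 0.134], [0.441, -0.35, 0.133], [0.4
[... 3078 characters left out ...]
1, 0.127], [0.457, -0.35, 0.128], [0.458, -0.35, 0.128], [0.459, -0.349, 0.127], [0.46, -0.349, 0.127], [0.461, -0.348, 0.127], [0.462, -0.348, 0.127], [0.463, -0.347, 0.127], [0.464, -0.347, 0.127], [0.465, -0.346, 0.127], [0.431, -0.365, 0.125], [0.432, -0.364, 0.125], [0.434, -0.364, 0.124], [0.435, -0.363, 0.125], [0.435, -0.362, 0.126], [0.437, -0.362, 0.126], [0.438, -0.362, 0.125], [0.438, -0.359, 0.135], [0.453, -0.354, 0.127], [0.454, -0.353, 0.127], [0.455, -0.353, 0.127], [0.456, -0.352, 0.127], [0.457, -0.352, 0.127], [0.458, -0.351, 0.127], [0.46, -0.351, 0.126], [0.461, -0.35, 0.127], [0.462, -0.35, 0.127], [0.463, -0.349, 0.127], [0.464, -0.348, 0.128], [0.465, -0.348, 0.127]]
```

View pics/w1c.png

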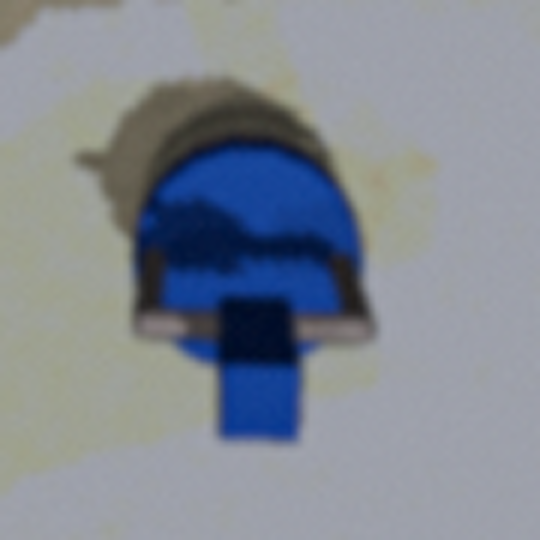

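```bash
python3 - <<'E'
from h import *
movep([0.565,0.02,0.40],[0,np.pi/2,-1.74])
hold(.1)
im,d,c,C=shot("wrist","w2"); np.savez("pics/w2.npz",im=im,d=d,C=C)
X,Y,Z=[C[...,i] for i in range(3)]; I=im.astype(int); r,g,b=I[...,0],I[...,1],I[...,2]
B=(X>.5)&(X<.66)&(Y>-.06)&(Y<.32)&(Z<.27)
def st(n,m):
    p=C[m]
    if len(p)>3:
        q=cv2.minAreaRect((p[:,:2]*1000).astype(np.float32)); print(n,len(p),p.mean(0).round(4),p.min(0).round(4),p.max(0).round(4),np.round(q[0],1),np.round(q[1],1),round(q[2],1))
st("beam",B&(Z>.165)); st("base",B&(Z>.01)&(Z<.022)); st("notch",B&(b>r+40)&(b>g+30)&(Z>.19)); st("knob",B&(Z>.222)&(Y>.05)&(r+g+b<250)); st("red",B&(r>g+70)&(r>b+70)&(Z>.165))
for y in(.0,.02,.05,.08,.1,.2,.22,.25,.27): 
    m=B&(abs(Y-y)<.004)&(Z>.165)&(Z<.25); p=C[m]; print(y,len(p),((p[:,0].min()+p[:,0].max())/2).round(4),np.median(p[:,2]).round(4))
print(observe()["time_s"])
E
```

```text
beam 5007 [0.5817 0.1105 0.2   ] [ 0.5507 -0.0312  0.1658] [0.61   0.2192 0.2407] [583.   93.2] [252.7  45.1] 81.6
base 7141 [0.5805 0.118  0.0161] [0.5056 0.0275 0.0104] [0.6593 0.2125 0.022 ] [582.4 120.5] [167.5 131.5] 80.2
notch 32 [ 0.5596 -0.0146  0.2172] [ 0.5519 -0.0181  0.2152] [0.5667 0.0044 0.2188] [560.9  -5.9] [22.1 14.4] 79.9
knob 416 [0.5905 0.1667 0.236 ] [0.5827 0.1594 0.2227] [0.5983 0.1767 0.2407] [590.8 167.9] [16.3 13.9] 78.6
0.0 97 0.5624 0.212
0.02 95 0.5658 0.2033
0.05 97 0.571 0.2003
0.08 99 0.5761 0.1971
0.1 104 0.583 0.1952
0.2 115 0.5961 0.1849
0.22 35 0.5991 0.1832Traceback (most recent call last):
  File "<stdin>", line 13, in <module>
    return umr_minimum(a, axis, None, out, keepdims, initial, where)
ValueError: zero-size array to reduction operation minimum which has no identity
```

View pics/w2.png

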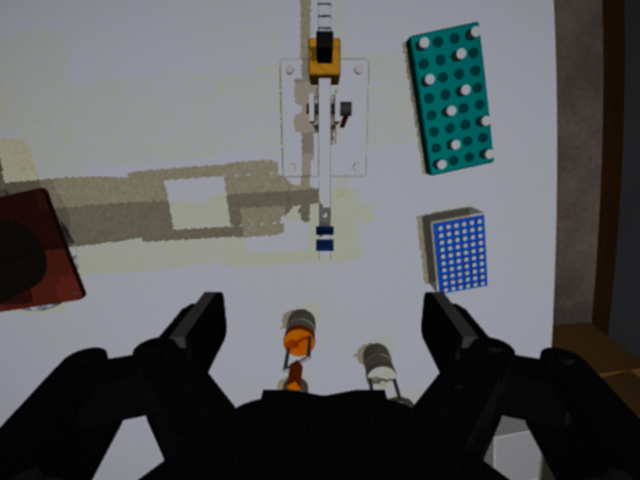

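```bash
cat >> h.py <<'E'
def ft(n=10,dt=.03):
    a=[]
    for _ in range(n): a.append(observe()["ft_force"]); hold(dt)
    a=np.array(a); return a.mean(0).round(2),a.std(0).round(2)
PIV=np.array([.5824,.1205,.185]); YAW=-.170; UX=np.array([np.cos(YAW),np.sin(YAW),0]); UY=np.array([-np.sin(YAW),np.cos(YAW),0])
def beam_pt(y,h,th): # point in beam coords (along, up) at tilt th -> world
    return PIV+UY*(y*np.cos(th)-h*np.sin(th))+np.array([0,0,h*np.cos(th)+y*np.sin(th)])
E
python3 - <<'E'
from h import *
D=[0,np.pi/2,-1.109]
movep([.444,-.356,.30],D); gripper_to(.055,f_grip=30)
move_l([.444,-.356,.14],feed=.12); f0=ft()
gripper_to(0.0); o=observe()["opening"]; print("opening",o)
move_l([.444,-.356,.18],feed=.08); hold(.3); print(f0,ft())
move_l([.444,-.356,.35],feed=.2); hold(.3); print(ft(),observe()["opening"],observe()["time_s"])
E
```

```text
opening 0.014026712232983617
(array([ 0.09, -0.05, -0.04]), array([0.45, 0.38, 0.45])) (array([-0.16, -0.01, -2.3 ]), array([0.45, 0.48, 0.57]))
(array([ 0.24,  0.09, -2.21]), array([0.51, 0.39, 0.42])) 0.013688879200840701 12.5667
```

```bash
python3 - <<'E'
from h import *
D=[0,np.pi/2,YAW-np.pi/2]
p=PIV+UY*(-.205); 
movep([p[0],p[1],.35],D)
move_l([p[0],p[1],.241],feed=.12)
q=beam_pt(-.130,.013,-.1); 
p2=PIV+UY*(-.165); move_l([p2[0],p2[1],.241],feed=.1); hold(.3)
print(observe()["eef_pos"],observe()["time_s"],ft())
im,d,c,C=shot("wrist"); np.savez("pics/w3.npz",im=im,d=d,C=C); crop(im,"w3",200,440,180,420,2.5)
im2,d2,c2,C2=shot("scene"); crop(im2,"s3",270,430,150,290,4)
a=cv2.imread("pics/w3.png"); b=cv2.imread("pics/s3.png"); b=cv2.resize(b,None,fx=.75,fy=.75); h=max(a.shape[0],b.shape[0]); 
o=np.zeros((600,800,3),np.uint8); a=cv2.resize(a,(400,400)); b=cv2.resize(b,(400,350)); o[:400,:400]=a; o[:350,400:]=b; cv2.imwrite("pics/c3.png",o[:400])
E
```

```text
[ 0.55441032 -0.04257062  0.24096226] 15.6 (array([-0.11, -0.01, -2.34]), array([0.67, 0.5 , 0.31]))
```

View pics/c3.png

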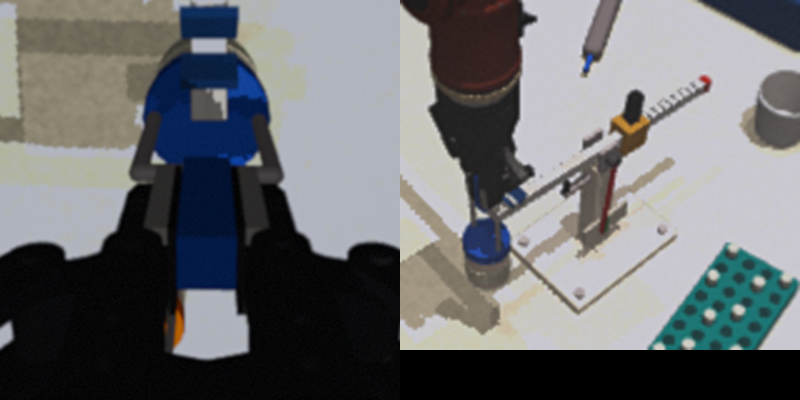

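```bash
python3 - <<'E'
from h import *
B0=.016
q=beam_pt(-.130,.013,-.1)
move_l([q[0],q[1],.241],feed=.06); hold(.2); f0=ft(); print(f0)
for th in (-.1,-.06,-.02,.02,.06,.085):
    q=beam_pt(-.130,.013,th); r=move_l([q[0],q[1],q[2]+B0],feed=.03,max_force=5); print(th,r,observe()["eef_pos"].round(4),ft(6)[0])
    if r: break
print(observe()["time_s"])
im2,d2,c2,C2=shot("scene"); crop(im2,"s4",270,430,150,290,4)
E
```

```text
(array([ 0.16,  0.05, -2.31]), array([0.46, 0.5 , 0.46]))
-0.1 False [ 0.5606 -0.0055  0.2268] [-1.01  1.05 -1.7 ]
-0.06 False [ 0.5607 -0.0067  0.2216] [ 0.34  1.7  -1.64]
-0.02 False [ 0.5604 -0.0074  0.2163] [ 0.32  1.37 -1.42]
0.02 False [ 0.5603 -0.008   0.2111] [ 0.07  0.25 -1.48]
0.06 False [ 0.5602 -0.0084  0.2059] [-0.64 -1.11 -1.01]
0.085 False [ 0.5603 -0.0085  0.2027] [ 0.02 -2.79 -1.13]
20.7083
```

View pics/s4.png

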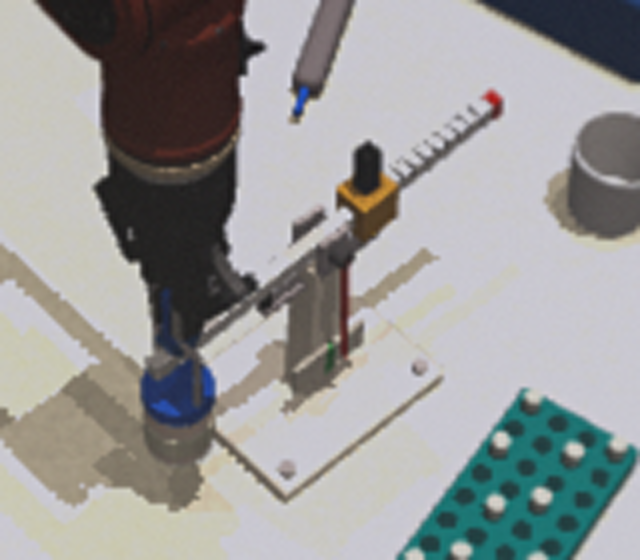

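```bash
python3 - <<'E'
from h import *
p=observe()["eef_pos"]
def go(dy,z,ff=5):
    t=p+UY*dy; t[2]=z; r=move_l(t,feed=.03,max_force=ff); f=ft(8)[0]; print(dy,z,r,f); return r,f
z=p[2]
go(-.0012,z); go(-.0024,z)
dy=-.0024
for k in range(8):
    z-=.001; r,f=go(dy,z,4)
    if r or f[2]>-.25: break
print(observe()["time_s"])
E
```

```text
-0.0012 0.20302147939247348 False [ 0.86  1.95 -0.79]
-0.0024 0.20302147939247348 False [ 1.32  6.04 -1.2 ]
-0.0024 0.20202147939247347 False [ 1.34  5.71 -1.15]
-0.0024 0.20102147939247347 False [ 1.09  5.76 -1.09]
-0.0024 0.20002147939247347 False [0.35 6.32 1.22]
23.3417
```

```bash
python3 - <<'E'
from h import *
p=observe()["eef_pos"]; z=.2004
for dy in (.0014,.0004,-.0004,.0003):
    t=p+UY*dy if dy==.0014 else t+UY*dy; t[2]=z
    move_l(t,feed=.03); f=ft(8)[0]; print(f,observe()["eef_pos"])
    if abs(f[1])<.8: break
    if f[1]<0: pass
print(observe()["time_s"])
E
```

```text
[-1.06 -2.66  0.88] [ 0.56028202 -0.00888865  0.20042395]
[-2.06 -5.63  0.49] [ 0.56031774 -0.00878054  0.20044766]
[-1.82 -5.21  0.95] [ 0.5603257  -0.00881263  0.20043747]
[-1.8  -5.94  0.56] [ 0.56033946 -0.00877771  0.20043977]
25.4083
```

```bash
python3 - <<'E'
from h import *
t=observe()["eef_pos"].copy(); t[2]=.2006
for k in range(6):
    f=ft(8)[0]; fy=f@UY; fx=f@UX; print(f,round(fy,2),t.round(5))
    if abs(fy)<.7 and abs(fx)<.7: break
    t=t+UY*np.clip(fy/7e3,-.0005,.0005)+UX*np.clip(fx/7e3,-.0003,.0003)
    move_l(t,feed=.03)
print(observe()["time_s"])
E
```

```text
[-1.64 -6.05  0.72] -6.24 [ 0.56034 -0.00878  0.2006 ]
[ 0.07 -1.42 -0.95] -1.39 [ 0.56017 -0.00926  0.2006 ]
[ 0.56  0.21 -0.83] 0.3 [ 0.56018 -0.00946  0.2006 ]
26.7083
```

```bash
python3 - <<'E'
from h import *
t=observe()["eef_pos"].copy(); t[2]=.2006
for k in range(4):
    t[2]-=.0002; move_l(t,feed=.03); f=ft(8)[0]; print(t[2],f)
    if f[2]>-.35: break
gripper_to(.020); hold(.5); print(ft(8)[0]); gripper_to(.045); hold(.3)
p=observe()["eef_pos"].copy(); p[2]=.30; move_l(p,feed=.1); hold(.5)
print(ft(8),observe()["time_s"])
im2,d2,c2,C2=shot("scene"); crop(im2,"s5",270,430,150,290,4)
E
```

```text
0.2004 [-0.36  0.39 -0.18]
[0.04 0.05 0.12]
(array([-0.11,  0.13, -0.14]), array([0.62, 0.38, 0.69])) 30.8167
```

View pics/s5.png

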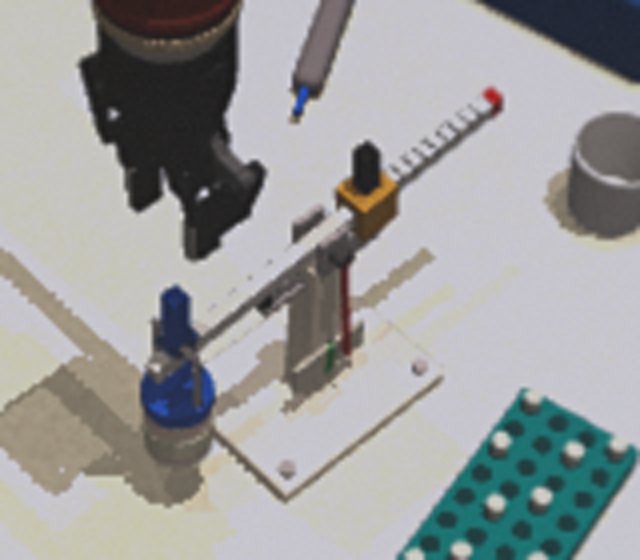

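```bash
cat >> h.py <<'E'
def tilt(C):
    P=(C-PIV).reshape(-1,3); x=P@UX; y=P@UY; z=P[:,2]
    with np.errstate(invalid="ignore"):
        m=(abs(x)<.0045)&(((y>-.1)&(y<-.03))|((y>.02)&(y<.168)))&(abs(z)<.05)
    y,z=y[m],z[m]
    if len(y)<20: return None
    best=None
    for th in np.arange(-.13,.131,.002):   # top face z = 8mm + y*tan(th), robust start
        s=np.sum(abs(z-.008-y*np.tan(th))<.003)
        if best is None or s>best[0]: best=(s,th)
    a,b=np.tan(best[1]),.008
    for _ in range(4):
        k=abs(z-b-a*y)<.004
        a,b=np.polyfit(y[k],z[k],1)
    return round(np.arctan(a),4),round(b,4),int(k.sum()),y[k].min().round(3),y[k].max().round(3)
def knob(C):
    P=(C-PIV); x=P@UX; y=P@UY; z=P[...,2]
    m=(abs(x)<.012)&(y>.02)&(y<.165)&(z>.045)&(z<.09); return int(m.sum()),(y[m].mean().round(4),z[m].max().round(4)) if m.any() else None
E
python3 - <<'E'
from h import *
for n in("scene","top"):
    z=np.load(f"pics/{n}0.npz"); C=cloud(z["im"],z["d"],get_calibration(n)); print(n,tilt(C),knob(C))
print("w2",tilt(np.load("pics/w2.npz")["C"]),knob(np.load("pics/w2.npz")["C"]))
for n in("scene","top","wrist"):
    C=shot(n)[3]; print(n,tilt(C),knob(C))
print(observe()["time_s"])
E
```

```text
scene (np.float64(-0.1025), np.float64(0.0096), 140, np.float64(-0.099), np.float64(0.168)) (34, (np.float64(0.0476), np.float64(0.0575)))
top (np.float64(-0.1044), np.float64(0.0085), 246, np.float64(-0.1), np.float64(0.167)) (44, (np.float64(0.0469), np.float64(0.0572)))
w2 (np.float64(-0.1006), np.float64(0.0081), 993, np.float64(-0.1), np.float64(0.1)) (362, (np.float64(0.0479), np.float64(0.0557)))
scene (np.float64(0.0982), np.float64(0.0098), 167, np.float64(-0.099), np.float64(0.167)) (51, (np.float64(0.0363), np.float64(0.0666)))
top (np.float64(0.1026), np.float64(0.0083), 228, np.float64(-0.093), np.float64(0.167)) (44, (np.float64(0.0361), np.float64(0.0661)))
wrist (np.float64(0.1042), np.float64(0.0085), 1341, np.float64(-0.099), np.float64(0.026)) (0, None)
31.0167
```

```bash
cat >> h.py <<'E'
PD=[0,np.pi/2,YAW-np.pi/2]
def at(y,z): t=PIV+UY*y; t[2]=z; return t
E
python3 - <<'E'
from h import *
gripper_to(0.0)
movep(at(.003,.30),PD); move_l(at(.003,.224),feed=.15); hold(.1); print(ft(6)[0])
for y in (.030,.048,.066):
    r=move_l(at(y,.224),feed=.05,max_force=5); o=observe(); print(y,r,(o["eef_pos"]-PIV)@UY,o["ft_force"].round(2))
    if r: break
move_l(at(y-.018,.224),feed=.1); hold(1.0)
for n in("scene","top"):
    C=shot(n)[3]; print(n,tilt(C),knob(C))
print(observe()["time_s"])
E
```

```text
[0.02 0.27 0.25]
0.03 False 0.03020009263575377 [-0.64 -0.58  1.15]
0.048 False 0.048601934946434194 [ 0.33 -0.57  0.99]
0.066 False 0.06669168998029984 [-0.63  0.33  0.73]
scene (np.float64(0.0535), np.float64(0.0098), 141, np.float64(-0.099), np.float64(0.164)) (80, (np.float64(0.0434), np.float64(0.09)))
top (np.float64(0.0461), np.float64(0.0079), 116, np.float64(-0.1), np.float64(0.031)) (0, None)
36.2167
```

```bash
python3 - <<'E'
from h import *
y=.072
r=move_l(at(y,.224),feed=.03,max_force=5); o=observe(); print(y,r,(o["eef_pos"]-PIV)@UY,o["ft_force"].round(2))
move_l(at(y-.02,.224),feed=.1); hold(1.0)
for n in("scene","top","wrist"):
    C=shot(n)[3]; print(n,tilt(C))
print(observe()["time_s"])
E
```

```text
0.072 False 0.07218033250869225 [-0.23  0.27 -0.93]
scene (np.float64(0.0361), np.float64(0.0097), 148, np.float64(-0.1), np.float64(0.168))
top (np.float64(0.0284), np.float64(0.0083), 126, np.float64(-0.1), np.float64(0.036))
wrist (np.float64(0.034), np.float64(0.0082), 3049, np.float64(-0.034), np.float64(0.168))
38.6667
```

```bash
python3 - <<'E'
from h import *
y=.0755; prev=.034
for k in range(3):
    r=move_l(at(y,.224),feed=.03,max_force=5)
    move_l(at(y-.02,.224),feed=.1); hold(1.0)
    C=shot("wrist")[3]; a=tilt(C); print(y,r,a,observe()["time_s"])
    th=a[0]-.001
    if abs(th)<.006 or th<0: break
    y+=min(.004,th/.007*1e-3*.9)
print(tilt(shot("scene")[3]))
E
```

```text
0.0755 False (np.float64(0.0199), np.float64(0.0081), 2824, np.float64(0.051), np.float64(0.168)) 41.0
0.07793 False (np.float64(0.0096), np.float64(0.0082), 2725, np.float64(0.054), np.float64(0.168)) 43.3
0.07903571428571428 False (np.float64(0.0061), np.float64(0.0081), 2661, np.float64(0.055), np.float64(0.168)) 45.55
(np.float64(0.0127), np.float64(0.0095), 154, np.float64(-0.1), np.float64(0.168))
```

```bash
python3 - <<'E'
from h import *
y=.0802
r=move_l(at(y,.224),feed=.03,max_force=5)
move_l(at(y-.02,.224),feed=.1); move_l(at(y-.03,.30),feed=.2); movep(at(-.09,.40),PD); hold(.7)
for n in("wrist","wrist","scene","scene","top","top"):
    s=shot(n); print(n,tilt(s[3]))
    if n=="scene": im=s[0]
    if n=="wrist": w=s
cv2.imwrite("pics/w7.png",w[0][...,::-1])
crop(im,"s7",300,400,170,270,6); print(observe()["time_s"])
E
```

```text
wrist (np.float64(0.0017), np.float64(0.0081), 1218, np.float64(-0.1), np.float64(0.082))
wrist (np.float64(0.0016), np.float64(0.0081), 1213, np.float64(-0.1), np.float64(0.082))
scene (np.float64(0.0025), np.float64(0.0095), 157, np.float64(-0.1), np.float64(0.168))
scene (np.float64(0.0045), np.float64(0.0095), 150, np.float64(-0.099), np.float64(0.165))
top (np.float64(0.0006), np.float64(0.0082), 129, np.float64(-0.1), np.float64(0.167))
top (np.float64(0.0008), np.float64(0.0084), 126, np.float64(-0.1), np.float64(0.168))
49.0667
```

View pics/s7.png

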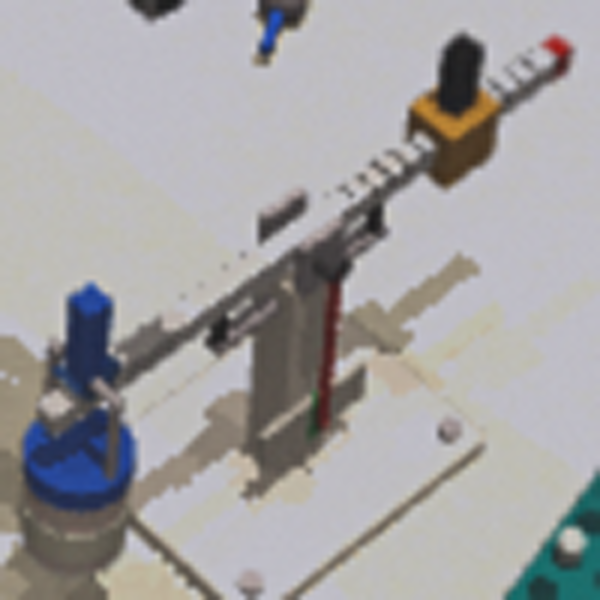

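```bash
python3 - <<'E'
from h import *
hold(.5); print(tilt(shot("wrist")[3]),tilt(shot("top")[3]),ft(6)[0],observe()["time_s"]); print(job_done())
E
```

```text
(np.float64(0.0015), np.float64(0.0081), 1229, np.float64(-0.1), np.float64(0.082)) (np.float64(-0.0011), np.float64(0.0084), 128, np.float64(-0.1), np.float64(0.168)) [0.16 0.14 0.14] 49.8667
the job is handed in; nothing more can be done
None
```

The blue-capped jar hangs by its bail in the notch, and the beam floats level and still with the hand well clear. I handed the job in at about 50 s of the 72 s allowed.

**Hanging the jar:** I lowered it with the beam until the beam lay on its stop and took the weight, with only about 0.2 N left on the tool. Then I let go.

**Balancing:** I pushed the poise out with the shut fingers in six light nudges. No nudge reached the 5 N stop I had set.

**Last checks:** The final tilt readings were +0.0015 rad from the wrist camera and −0.0011 rad from the top camera. The scene camera, 1 s earlier, read +0.0025 to +0.0045 rad. That puts the poise within about 0.5 mm of the balance point. Repeat readings were steady, and the tool force was about zero.

**What was less clean:**
- **Side force:** While I lined the bail up in the V, the sideways force on the tool, averaged over short intervals, rose to about 6 N. That is below the 10 N limit, and I eased it to under 1 N before letting go.
- **Needle not read directly:** In the oblique scene picture the green shows just left of the needle. I put that down to the viewing angle, so "level" rests on the depth measurements of the beam.
- **Scene camera disagreement:** It read about 0.007 rad more than the wrist camera before the last nudge. After the hand was away, all the readings lay within about 0.006 rad of each other.

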